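# Close and bolt the filament dry box

## Task

Close up the filament dry box, only ever pushing with the fingertips: push the small drawer low on its front fully home and push its raised lid down until it is fully shut, in either order, and only after both are closed push the bolt on its front all the way across to lock the lid. Do not pull the drawer or lid further open, lift nothing, and leave all the loose things in and around the box where they are.

Things in the scene. Friction and masses are not known exactly. Their poses are not given: they have to be found in the camera images.
- drybox: Fixed grey box, 170 (x) x 240 (y) x 92 mm to the rim, 101 with the lid shut. Origin: centre of its underside, on the table. Its x points from front to hinge side, y to its left seen from the front. Front turned to the robot's right (yaw 1.3 to 2.0; at 1.57 it faces world -y). Open bay on top; drawer low in the left half of the front, bolt high on the right half.
- lid (a joint): Angle of the lid in rad: 0 is fully shut (level on the rim), it grows as the lid rises; starts 0.8 to 1.3. The hinge is stiff: the lid stays at any angle where it is left and needs about 1 to 3 N pushed square on it near its free edge.
- lid_hinge (a point): Point on the hinge line of the lid, in the middle of the box's rear rim, in the plane of the lid's underside, 92.5 mm above the table. The hinge line runs along the box's y.
- lid_edge (a point): Middle of the free edge of the lid, on its outer (upper) face. The lid is a plain panel, 172 mm from hinge to free edge, 240 mm wide and 8 mm thick; at the free edge, 15 mm to the right of the middle, it carries a small steel catch that the bolt enters (reaching 22 mm beyond the edge and 28 mm down from the underside).
- drawer (a joint): How far the drawer stands out, m: 0 is fully home, at a firm stop; starts 0.035 to 0.055. It slides along the box's x with about 1.5 N of friction and stays where it is left.
- drawer_pull (a point): Centre of the front face of the drawer's pull, a solid black ledge 60 mm wide (box y), 20 mm high and standing 22 mm out from the drawer front. This point is 38.5 mm above the table (the ledge spans 28.5 to 48.5 mm) and 57 mm to the left of the box's middle. The drawer front is 110 mm wide and 42 mm high, 10.5 to 52.5 mm above the table. Push it toward the box's +x.
- bolt (a joint): Travel of the bolt, m: 0 is fully unlocked (to the right), 0.045 is fully across at a firm stop; starts 0 to 0.012. It slides along the box's +y (to the left seen from the front) with about 1.5 N of friction and stays where it is left.
- bolt_tab (a point): Centre of the top of the bolt's upright steel finger tab. The tab is 14 mm thick along box y, 30 mm along box x (it sticks out of the front of the box), 40 mm high, its top 102 mm above the table. Push it on its right side (its -y side) toward the box's +y.
- sample_spool: Loose small spool lying in the bay, diameter 110, height 28 mm, origin at the centre of its underside. Leave it.
- canister: Loose metal canister in the bay, diameter 48, height 26 mm, origin at the centre of its underside. Leave it.
- glue_stick: Loose glue stick standing in front of the box, diameter 31, height 85 mm, origin at the centre of its underside. Leave it.
- nozzle_jar: Loose glass jar standing in front of the right half of the box, diameter 50, height 60 mm, origin at the centre of its underside. Leave it.
- big_spool: Loose cardboard spool lying flat on the left of the table, diameter 200, height 66 mm, origin at the centre of its underside. Leave it.
- scraper: Loose spatula lying on the right of the table, 200 mm long along its x, about 30 mm high at most, origin on the table below its middle. Leave it.
- bracket: Loose printed black L-bracket on the left of the table, beyond the box's hinge side, 70 x 45 x 56 mm, origin at the centre of its underside. Leave it.

How it is judged:
By the outcome, as a careful person would: the job done as asked, in the order asked, and still so for the second after the job is handed in, with the robot touching nothing.
It also fails if it takes over 54 s, if anything falls off the work surface, if the arm or the gripper's body presses on something with over 40 N, if the wrist force passes 120 N, or if a joint passes its speed limit or range.

## Robot

A 6-joint arm with a two-finger parallel gripper is mounted at the origin on the work surface. World frame = base frame: x ahead of the robot, y to its left, z up, the work surface at z = 0. Lengths are in m, angles in rad, forces in N, time in s.
With the tool pointing down it reaches from about 0.275 to 0.875 m from the base axis. Payload 12.5 kg.
Tool frame: the origin (TCP) lies on the centre line of the jaws, within the pads' length; the fingertips stand 25 mm ahead of it and the grasp point (between the pads) lies 6 mm ahead of it (arm.nose_length is the distance from the TCP to the fingertips, in m); z points along the fingers, y is the line along which they close (so a half turn about z gives the same grasp; the last joint's range is limited). The gripper opens to 85 mm and grips with 20 to 120 N. Pads are 22 mm wide; open, the fingers measure 114 mm over their backs; the gripper's body (76 mm by 85 mm) begins 54 mm behind the grasp point. The pads swing forward as they close: fully open they stand 13 mm farther back than shut.
Start: joints at [1.136, 0.351, 1.652, -0, 1.139, -0.085], TCP at [0.188, 0.517, 0.234] pointing down, gripper open.
Joint ranges: [-2.75, 2.75], [-0.79, 2.1], [0.01, 2.65], [-1.57, 4.71], [0.07, 3.14], [-2.87, 2.87]. Speed limits (rad/s): [2.22, 2.22, 2.79, 3.14, 3.14, 3.14].

## Interface

Orientations are given as a unit quaternion [w, x, y, z].
In Python, from station import arm gives the robot as it stands. Calls block until the motion is done:
- arm.move_to(position, orientation): joint-space move of the TCP to a pose.
- arm.move_straight(position, ori=None, speed=0.15, max_force=None): straight line of the TCP; ori=None keeps the orientation; speed is the mean speed in m/s. With max_force (N) it stops when the force on the tool has changed by that much, and returns True; else False.
- arm.move_joints(angles): joint-space move.
- arm.command_gripper(opening, grasp_force=None): finger opening in m; grasp_force is the grip in N (None keeps the last); returns when the fingers have stopped.
- arm.pause(seconds).
- arm.solve_ik(position, orientation): joint angles nearest the present ones, or None.
- arm.read_camera(name): name is "side" or "top" or "wrist"; returns a dict with "img" (400x640x3 uint8, red, green, blue), "depth" (400x640 float32, m along the optical axis (not along the pixel's ray), 0 where there is no reading), "K" (3x3 intrinsics, pixels), "world_to_cam" (4x4, takes a point from world to camera coordinates); the wrist camera has in their place "T_tool_cam" (4x4, takes a point from camera to tool coordinates, whose origin is the TCP and whose axes are the flange's). Camera axes: x right, y down, z forward; pixel columns grow to the right and rows downward; lengths in m; the calibration is good to about 2 mm. A picture is of the moment at which its call begins: read the wrist's pose just before it.
A pose or a line that the arm cannot do raises arm.IKError and nothing moves.
- arm.sign_off(): hands the job in; it is judged then, once.
Readings, each from a call of its own:
- arm.read_time_s(): time.
- arm.read_joint_positions(): joint angles.
- arm.read_qd(): joint speeds.
- arm.read_joint_torque(): joint torques, N m.
- arm.read_ee_pos(): TCP position.
- arm.read_tcp_rot(): TCP orientation.
- arm.read_wrist_force(): force on the tool from outside, world axes, zero at the start.
- arm.read_wrist_torque(): the same for the moment, N m.
- arm.read_grip_width(): finger opening in m.
- arm.read_grip_force(): force on a finger pad.
Only numpy, scipy, OpenCV 4.12 (cv2) and the standard library are available. Lean on these libraries where they do the work, as an engineer would, in place of code of your own. Each camera call takes 0.05 s, during which the arm holds its last target. There are 200 camera calls.

## Working session

There is one attempt and no reset: what is moved stays moved. The work goes in short steps, each a Python script; the robot and the scene stay as the last script left them, time stands still between calls to the robot, and variables do not carry over. Pictures are saved under pics/ and viewed, at most 10 in all, crops included, and the job is handed in when it is done.

```bash
ls; mkdir -p pics; python3 - <<'E'
from station import arm
import cv2,numpy as np,pickle
d={}
for n in("side","top"):
    c=arm.read_camera(n);d[n]=c
    cv2.imwrite(f"pics/{n}0.png",c["img"][:,:,::-1])
    print(n,c["K"].tolist(),np.round(c["world_to_cam"],3).tolist(),(c["depth"]>0).mean())
pickle.dump(d,open("c0.pkl","wb"))
print(arm.read_time_s(),arm.nose_length,arm.read_tcp_rot())
E
```

```text
pics
side [[482.94075230152345, 0.0, 318.9959248760441], [0.0, 482.94075230152345, 193.09213203557144], [0.0, 0.0, 1.0]] [[0.971, -0.24, 0.008, -0.507], [-0.174, -0.726, -0.665, 0.183], [0.166, 0.644, -0.746, 1.256], [0.0, 0.0, 0.0, 1.0]] 0.99601953125
top [[370.4990854291338, 0.0, 317.81097531080513], [0.0, 370.4990854291338, 203.455009602826], [0.0, 0.0, 1.0]] [[-0.015, -1.0, -0.009, 0.038], [-0.985, 0.016, -0.17, 0.517], [0.17, 0.007, -0.985, 1.135], [0.0, 0.0, 0.0, 1.0]] 0.99596484375
0.1 0.025 [-1.19953026e-04  1.74008749e-01  9.84743971e-01 -5.01970192e-04]
```

View pics/side0.png

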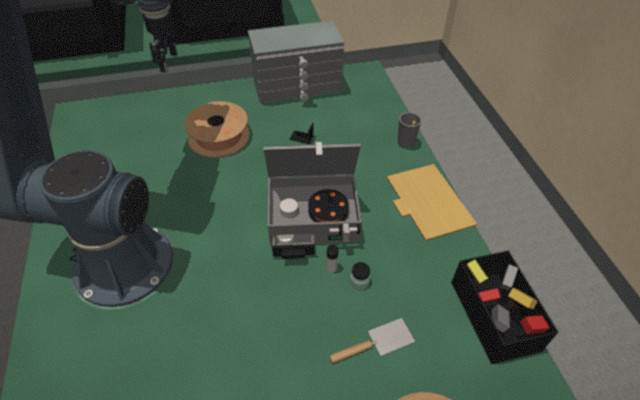

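View pics/top0.png

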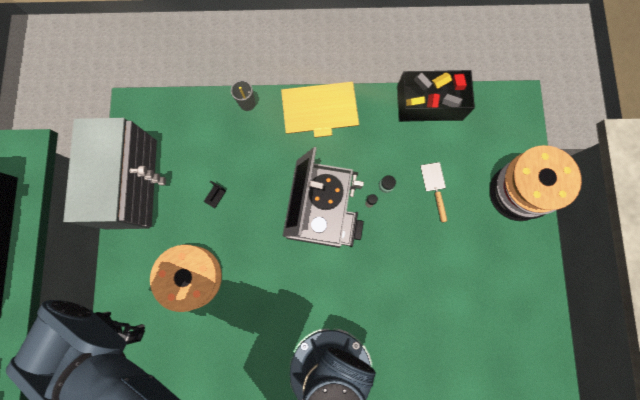

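The side view shows the lid raised (around 312,160), the pull at (293,250), the bolt tab near (346,230), the glue stick at (332,258) and the jar at (360,275). The top view shows the box at about (320,200) with its front facing right. Next I'll enlarge both.

```bash
cat > h.py <<'E'
import numpy as np
def pts(c):
    K=c["K"];z=c["depth"];v,u=np.mgrid[:400,:640]
    p=np.stack([(u-K[0,2])*z/K[0,0],(v-K[1,2])*z/K[1,1],z],-1)
    T=np.linalg.inv(c["world_to_cam"]);return p@T[:3,:3].T+T[:3,3]
def proj(c,p):
    p=np.atleast_2d(p);q=p@c["world_to_cam"][:3,:3].T+c["world_to_cam"][:3,3]
    q=q@c["K"].T;return q[:,:2]/q[:,2:]
E
python3 - <<'E'
import pickle,cv2,numpy as np
from h import *
d=pickle.load(open("c0.pkl","rb"))
def crop(n,x,y,w,h):
    k=6
    i=cv2.resize(d[n]["img"][y:y+h,x:x+w,::-1],None,fx=k,fy=k,interpolation=cv2.INTER_CUBIC)
    i=cv2.convertScaleAbs(i,alpha=1.4)
    for a in range(0,w,10): cv2.line(i,(a*k,0),(a*k,6),(0,255,255),1);cv2.putText(i,str(x+a),(a*k,16),0,.35,(0,255,255))
    for b in range(0,h,10): cv2.line(i,(0,b*k),(6,b*k),(0,255,255),1);cv2.putText(i,str(y+b),(8,b*k+4),0,.35,(0,255,255))
    cv2.imwrite(f"pics/{n}1.png",i)
crop("side",255,190,125,100);crop("top",275,145,130,100)
P=pts(d["top"]);S=pts(d["side"])
# lid panel points from side depth; hist of heights near box
for n,Q,(x0,x1,y0,y1) in(("top",P,(280,400,145,250)),("side",S,(260,380,140,295))):
    q=Q[y0:y1,x0:x1].reshape(-1,3)
    q=q[(q[:,2]>.02)]
    print(n,q.min(0),q.max(0),len(q))
# lid plane from side view
q=S[155:172,275:350].reshape(-1,3);m=q.mean(0);n=np.linalg.svd(q-m)[2][2];r=(q-m)@n
print("lid plane",m,n,r.std())
E
```

```text
top [ 0.31685964 -0.21576766  0.02014605] [0.64539409 0.13753837 1.20617023] 5614
side [ 0.31582864 -0.79829797  0.02000059] [0.64180501 0.13105585 1.06375489] 9781
lid plane [0.52104361 0.07572194 0.17410019] [0.16486165 0.7150708  0.67933378] 0.012186908507988816
```

View pics/side1.png

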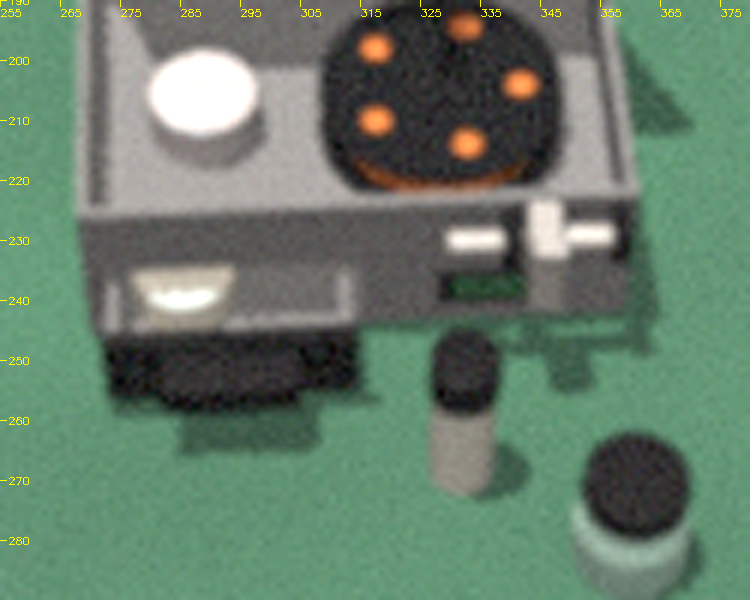

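View pics/top1.png

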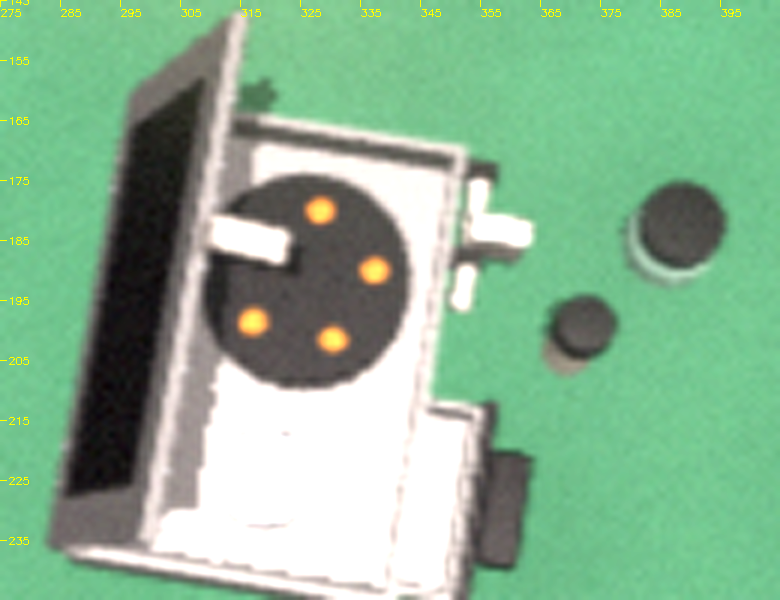

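The side crop shows rim front corners near (268,225) and (360,222), the tab at (346,227), and the pull front spanning (282–305, 256). The top crop shows the tab top at (358.5,183), the pull at (360,230), the glue stick at (372,199), the jar at (388,182) and the lid's free edge from (315,147) to (299,235).

```bash
cat >> h.py <<'E'
def ray(c,uv,z):
    R=c["world_to_cam"][:3,:3];o=-R.T@c["world_to_cam"][:3,3]
    d=R.T@np.linalg.inv(c["K"])@[*uv,1];return o+d*(z-o[2])/d[2]
def tri(cs,uvs):
    A=[];b=[]
    for c,(u,v) in zip(cs,uvs):
        M=c["K"]@c["world_to_cam"][:3]
        for r,x in((0,u),(1,v)):
            e=M[r]-x*M[2];A.append(e[:3]);b.append(-e[3])
    return np.linalg.lstsq(np.array(A),np.array(b),rcond=None)[0]
E
python3 - <<'E'
import pickle,numpy as np
from h import *
np.set_printoptions(precision=4,suppress=True)
d=pickle.load(open("c0.pkl","rb"));t,s=d["top"],d["side"]
print("rim FR",ray(t,(352.5,170),.092),ray(s,(360.5,222),.092),tri((t,s),((352.5,170),(360.5,222))))
print("rim FL",ray(t,(340,241),.092),ray(s,(268,226),.092))
print("tab top",ray(t,(358.5,183),.102),ray(s,(346,224),.102),tri((t,s),((358.5,183),(346,224))))
print("lid edge ends", tri((t,s),((315,147),(359,146))),tri((t,s),((299,235),(264,148))))
P,S=pts(t),pts(s)
for n,(u,v) in dict(edgeR=(314,150),edgeM=(307,192),edgeL=(300,230),outer=(295,190),outer2=(290,215),outer3=(302,165),tab=(359,183),pull=(359,230),frontrimR=(350,180),rimL=(345,205),glue=(372,198),jar=(388,182)).items():
    print("T",n,np.median(P[v-1:v+2,u-1:u+2].reshape(-1,3),0))
for n,(u,v) in dict(lidL=(275,165),lidR=(350,165),lidb=(312,175),pull=(293,254),pulltop=(293,247),tab=(346,226),fr=(345,224),glue=(332,252),jar=(361,271),rimL=(285,224)).items():
    print("S",n,np.median(S[v-1:v+2,u-1:u+2].reshape(-1,3),0))
# front wall plane: box pts at z 60-90 between
q=S[226:243,315:327].reshape(-1,3);print("frontwall",q[::20])
# lid planes from both views
for nm,Q,(x0,x1,y0,y1) in(("outer",P,(287,302,170,225)),("inner",S,(272,352,152,170))):
    q=Q[y0:y1,x0:x1].reshape(-1,3)
    for _ in range(5):
        m=q.mean(0);n=np.linalg.svd(q-m)[2][2];r=abs((q-m)@n);q=q[r<max(.003,1.5*r.std())]
    n*=np.sign(n[2]);print(nm,m,n,len(q),r.std(),"ang",np.arccos(n[2]),"dir",np.arctan2(n[1],n[0]))
E
```

```text
rim FR [ 0.6124 -0.0798  0.092 ] [ 0.6109 -0.0804  0.092 ] [ 0.6117 -0.0798  0.0912]
rim FL [ 0.3937 -0.0356  0.092 ] [ 0.3786 -0.0378  0.092 ]
tab top [ 0.5685 -0.0959  0.102 ] [ 0.5703 -0.0854  0.102 ] [ 0.5665 -0.0946  0.1144]
lid edge ends [0.6324 0.0336 0.2496] [0.4    0.0778 0.252 ]
T edgeR [0.6264 0.0362 0.256 ]
T edgeM [0.5138 0.0585 0.2566]
T edgeL [0.4118 0.0748 0.2573]
T outer [0.5383 0.0944 0.1536]
T outer2 [0.4661 0.1093 0.1516]
T outer3 [0.6056 0.0722 0.1815]
T tab [ 0.5684 -0.0973  0.1023]
T pull [ 0.4298 -0.0977  0.0506]
T frontrimR [ 0.5841 -0.0713  0.0911]
T rimL [ 0.5031 -0.0534  0.0898]
T glue [ 0.5239 -0.1373  0.0877]
T jar [ 0.5796 -0.1936  0.0609]
S lidL [0.4263 0.0986 0.1665]
S lidR [0.6236 0.068  0.1514]
S lidb [0.53   0.1073 0.0951]
S pull [ 0.4273 -0.1041  0.0461]
S pulltop [ 0.4318 -0.0862  0.0501]
S tab [ 0.5697 -0.0884  0.1012]
S fr [ 0.5686 -0.0841  0.0999]
S glue [ 0.5175 -0.1471  0.084 ]
S jar [ 0.5773 -0.2016  0.0596]
S rimL [ 0.4239 -0.0406  0.09  ]
frontwall [[ 0.4963 -0.0587  0.0826]
 [ 0.5163 -0.0634  0.0784]
 [ 0.5065 -0.0605  0.0693]
 [ 0.4961 -0.0594  0.0625]
 [ 0.5163 -0.0646  0.0587]
 [ 0.5058 -0.0637  0.0521]
 [ 0.4961 -0.0596  0.0411]
 [ 0.5175 -0.0615  0.0324]
 [ 0.5065 -0.062   0.0277]
 [ 0.4962 -0.0593  0.0184]
 [ 0.5174 -0.0629  0.0118]]
outer [0.5202 0.0948 0.1607] [0.1541 0.9496 0.273 ] 319 0.0008050648077826241 ang 1.2942401486139128 dir 1.4099124991508327
inner [0.5194 0.0759 0.182 ] [0.1703 0.9185 0.3569] 706 0.0005752985402391129 ang 1.2058817002689166 dir 1.387515357406764
```

```bash
cat > b.py <<'E'
import numpy as np
from scipy.spatial.transform import Rotation as R
from station import arm
yaw=1.385; C=np.array([.5094,.0257,0])
Rb=R.from_euler("z",yaw).as_matrix()
def W(p): return C+Rb@np.asarray(p,float)
def TCP(tip): return W(tip)+[0,0,arm.nose_length]   # tool vertical
def ori(k):  # tool y along +-box y, tool z down
    a=yaw+np.pi*k; x=np.array([np.cos(a),np.sin(a),0]); z=np.array([0,0,-1.]); y=np.cross(z,x)
    q=R.from_matrix(np.c_[x,y,z]).as_quat(); return q[[3,0,1,2]]
def st(m=""): print(m,round(arm.read_time_s(),2),np.round(Rb.T@(arm.read_ee_pos()-C)-[0,0,arm.nose_length],4),np.round(arm.read_wrist_force(),1))
def lidpt(a,r=.15,off=.008): # box x,z of lid's outer face
    return np.array([.085-r*np.cos(a)+off*np.sin(a),.0925+r*np.sin(a)+off*np.cos(a)])
E
python3 - <<'E'
from b import *
for k in(0,1):
    for t in((-.175,.057,.4),(-.175,.057,.034),(-.115,.057,.034),(.09,0,.36),(.07,0,.23),(-.05,0,.1),(-.113,-.125,.16),(-.113,-.125,.08),(-.113,-.05,.08)):
        j=arm.solve_ik(TCP(t),ori(k));print(k,t,None if j is None else np.round(j,2))
E
```

```text
0 (-0.175, 0.057, 0.4) [-0.42  0.01  1.6  -0.    1.53 -0.23]
0 (-0.175, 0.057, 0.034) [-0.42  0.45  2.05 -0.    0.64 -0.23]
0 (-0.115, 0.057, 0.034) [-0.28  0.45  2.06 -0.    0.63 -0.1 ]
0 (0.09, 0, 0.36) [ 0.13  0.22  1.46 -0.    1.46  0.31]
0 (0.07, 0, 0.23) [ 0.09  0.29  1.68 -0.    1.17  0.28]
0 (-0.05, 0, 0.1) [-0.14  0.41  1.88 -0.    0.85  0.05]
0 (-0.113, -0.125, 0.16) [-0.25  0.53  1.51 -0.    1.11 -0.06]
0 (-0.113, -0.125, 0.08) [-0.25  0.63  1.56 -0.    0.95 -0.06]
0 (-0.113, -0.05, 0.08) [-0.26  0.51  1.77 -0.    0.86 -0.07]
1 (-0.175, 0.057, 0.4) None
1 (-0.175, 0.057, 0.034) None
1 (-0.115, 0.057, 0.034) None
1 (0.09, 0, 0.36) [ 0.13  0.22  1.46 -0.    1.46 -2.83]
1 (0.07, 0, 0.23) [ 0.09  0.29  1.68 -0.    1.17 -2.86]
1 (-0.05, 0, 0.1) None
1 (-0.113, -0.125, 0.16) None
1 (-0.113, -0.125, 0.08) None
1 (-0.113, -0.05, 0.08) None
```

```bash
python3 - <<'E'
from b import *
import cv2
o=ori(0)
arm.command_gripper(0.0,60)
p=arm.read_ee_pos(); arm.move_straight([p[0],p[1],.43],speed=.3)
arm.move_to(TCP((-.18,.057,.36)),o); st("above")
arm.move_straight(TCP((-.18,.057,.035)),speed=.2,max_force=15); st("down")
c=arm.read_camera("side"); a=c["img"][190:290,255:380]
print(arm.move_straight(TCP((-.095,.057,.035)),speed=.05,max_force=15)); st("pushed")
b=arm.read_camera("side")["img"][190:290,255:380]
arm.move_straight(TCP((-.18,.057,.035)),speed=.15); st("back")
arm.move_straight(TCP((-.18,.057,.36)),speed=.3)
e=arm.read_camera("side")["img"][190:290,255:380]
cv2.imwrite("pics/dr.png",cv2.convertScaleAbs(cv2.resize(np.hstack([a,b,e])[:,:,::-1],None,fx=2.1,fy=2.1*1.0,interpolation=cv2.INTER_CUBIC),alpha=1.4)); st()
E
```

```text
above 4.14 [-0.1795  0.0569  0.36  ] [0.7 0.8 0.4]
down 5.92 [-0.1801  0.0566  0.0356] [0.1 0.4 1.4]
False
pushed 7.82 [-0.0953  0.057   0.035 ] [-1.1 -4.4 -0.6]
back 8.58 [-0.1796  0.0571  0.0349] [ 0.1 -0.4 -0.3]
 9.87 [-0.1797  0.0574  0.3586] [-0.1 -0.2 -0.1]
```

View pics/dr.png

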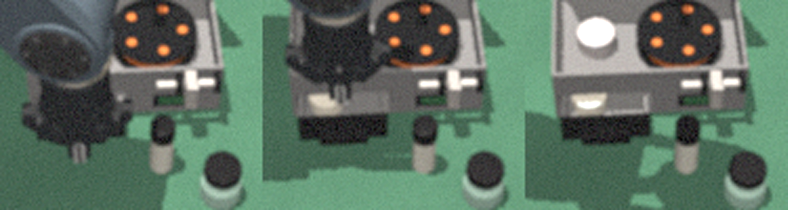

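The third panel shows the pull still standing out by some amount. I'll measure it from depth, using the same region before and after.

```bash
python3 - <<'E'
from b import *
from h import *
import pickle,cv2
d=pickle.load(open("c0.pkl","rb"))
n={k:arm.read_camera(k) for k in("side","top")};pickle.dump(n,open("c1.pkl","wb"))
print("grip",arm.read_grip_width())
for nm,e in(("before",d),("after",n)):
  for k in("side","top"):
    q=(pts(e[k]).reshape(-1,3)-C)@Rb
    for (z0,z1,lab) in((.03,.054,"pull/front"),):
        m=(abs(q[:,1]-.057)<.02)&(q[:,2]>z0)&(q[:,2]<z1)&(q[:,0]<-.08)&(q[:,0]>-.2)
        s=q[m]; print(nm,k,lab,m.sum(),np.percentile(s[:,0],[2,10,50]) if m.sum() else None)
    m=(q[:,1]>-.075)&(q[:,1]<-.01)&(q[:,0]<-.12)&(q[:,0]>-.2)&(q[:,2]>.07)&(q[:,2]<.1)
    print("  glue",q[m].mean(0) if m.any() else 0)
g=[cv2.resize(e["side"]["img"][215:275,255:335],None,fx=4.5,fy=4.5,interpolation=cv2.INTER_CUBIC) for e in(d,n)]
cv2.imwrite("pics/ba.png",cv2.convertScaleAbs(np.hstack(g)[:,:,::-1],alpha=1.6))
E
```

```text
grip -0.00013798795753183112
before side pull/front 264 [-0.1490432  -0.14750991 -0.13345011]
  glue [-0.15989315 -0.04298413  0.08229833]
before top pull/front 132 [-0.14409738 -0.14150224 -0.1282617 ]
  glue [-0.15704041 -0.04191932  0.08486663]
after side pull/front 261 [-0.14849499 -0.14731079 -0.13207595]
  glue [-0.16018297 -0.04278549  0.08175301]
after top pull/front 136 [-0.14398309 -0.14108702 -0.12766272]
  glue [-0.15718363 -0.0419986   0.08499303]
```

View pics/ba.png

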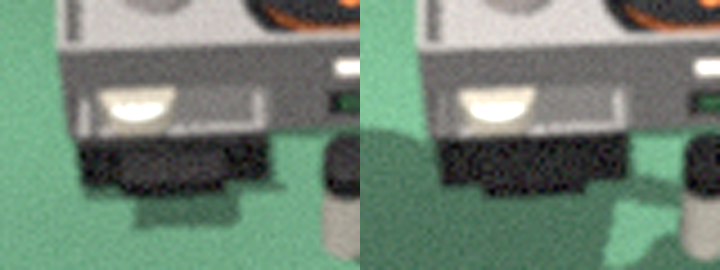

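The drawer has not moved: the two panels look identical, with the pull front at (293,256). I'll compare where the fingertips should project with where they appeared, about (293,266) before and (292,238) after.

```bash
python3 - <<'E'
from b import *
from h import *
import pickle
n=pickle.load(open("c1.pkl","rb"))
for x in(-.18,-.0953):
  for z in(.035,.06): print(x,z,proj(n["side"],W((x,.057,z))))
# current gripper as seen: points near tool axis, lowest ones
st()
for k in n:
  q=(pts(n[k]).reshape(-1,3)-C)@Rb
  m=(np.hypot(q[:,0]+.18,q[:,1]-.057)<.03)&(q[:,2]>.2);s=q[m]
  if m.any():
    o=np.argsort(s[:,2])[:12];print(k,m.sum(),s[o[:12:2]].round(3).tolist())
E
```

```text
-0.18 0.035 [[293.08951769 268.54846648]]
-0.18 0.06 [[292.76436037 262.98320422]]
-0.0953 0.035 [[292.40995293 241.0896214 ]]
-0.0953 0.06 [[292.08929062 235.36434686]]
 9.97 [-0.1799  0.0573  0.3589] [ 0.6 -0.2 -0.2]
side 1613 [[-0.191, 0.062, 0.382], [-0.192, 0.064, 0.383], [-0.186, 0.052, 0.385], [-0.192, 0.064, 0.385], [-0.192, 0.066, 0.386], [-0.188, 0.048, 0.386]]
top 1374 [[-0.172, 0.066, 0.392], [-0.172, 0.068, 0.394], [-0.173, 0.069, 0.405], [-0.178, 0.087, 0.434], [-0.172, 0.077, 0.435], [-0.17, 0.08, 0.437]]
```

Both views put the real fingertips roughly 12–20 mm higher than assumed. I'll calibrate with a gentle touch on the bare table.

```bash
python3 - <<'E'
from b import *
import cv2
arm.move_straight(TCP((-.20,.057,.03)),speed=.25); st()
r=arm.move_straight(TCP((-.20,.057,-.022)),speed=.03,max_force=4); st(f"touch {r}")
i=arm.read_camera("side")["img"][200:300,240:360]
cv2.imwrite("pics/tip.png",cv2.convertScaleAbs(cv2.resize(i[:,:,::-1],None,fx=5,fy=5,interpolation=cv2.INTER_CUBIC),alpha=1.8))
arm.move_straight(TCP((-.20,.057,.02)),speed=.1)
E
```

```text
11.44 [-0.2001  0.0565  0.0307] [-0.1  0.2 -0.4]
touch False 13.32 [-0.2     0.0569 -0.0219] [-0.8  0.5 -0.4]
```

View pics/tip.png

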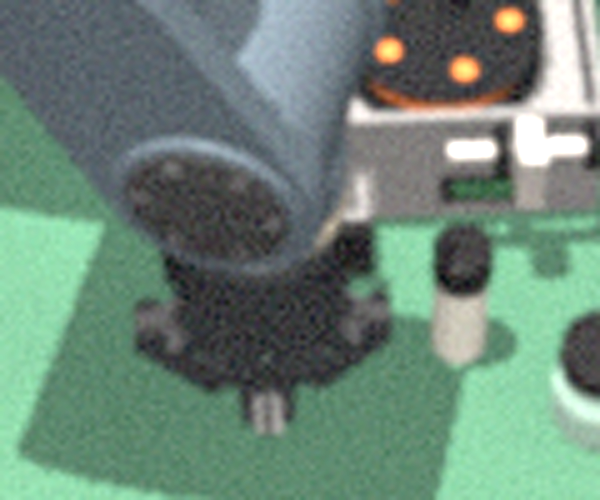

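```bash
python3 - <<'E'
from b import *
r=arm.move_straight(TCP((-.20,.057,-.05)),speed=.03,max_force=4); st(f"touch {r}")
arm.move_straight(TCP((-.20,.057,-.01)),speed=.1);st(); print(arm.read_ee_pos(),arm.read_joint_positions())
E
```

```text
touch True 15.33 [-0.2     0.057  -0.0221] [-2.   1.  12.5]
 15.61 [-0.2001  0.0567 -0.01  ] [-0.2  0.   0.1]
[ 0.4167487  -0.16046875  0.01504591] [-4.71885930e-01  5.50558112e-01  2.05376026e+00  6.44799663e-05
  5.36850386e-01 -2.86087736e-01]
```

The touch shows the tips are 22 mm shorter than `nose_length` states, so the effective length is 3 mm. I'll push the drawer again with corrected heights and the tool leaned away from the box, which keeps the gripper body clear of the rim.

```bash
cat >> b.py <<'E'
NOSE=.003
def TCP(tip,t=0.): # tool leaned by t: z=(sin t,0,-cos t) in box frame
    return W(np.asarray(tip,float)-NOSE*np.array([np.sin(t),0,-np.cos(t)]))
def tori(t):
    x=Rb@[np.cos(t),0,np.sin(t)]; z=Rb@[np.sin(t),0,-np.cos(t)]
    return R.from_matrix(np.c_[x,np.cross(z,x),z]).as_quat()[[3,0,1,2]]
def st(m=""): print(m,round(arm.read_time_s(),2),np.round(Rb.T@(arm.read_ee_pos()-C),4),np.round(arm.read_wrist_force(),1))
E
python3 - <<'E'
from b import *
from h import *
t=.6;o=tori(t)
for x in(-.20,-.10):print(arm.solve_ik(TCP((x,.057,.034),t),o))
arm.move_straight(TCP((-.20,.057,.10)),speed=.25)
arm.move_to(TCP((-.21,.057,.10),t),o);st("tilt")
arm.move_straight(TCP((-.19,.057,.034),t),speed=.15,max_force=10);st("down")
print(arm.move_straight(TCP((-.10,.057,.034),t),speed=.05,max_force=14));st("pushed")
arm.move_straight(TCP((-.19,.057,.034),t),speed=.2)
arm.move_straight(TCP((-.19,.057,.33),t),o,speed=.3);st()
q=(pts(arm.read_camera("side")).reshape(-1,3)-C)@Rb
m=(abs(q[:,1]-.057)<.02)&(q[:,2]>.03)&(q[:,2]<.054)&(q[:,0]<-.08)&(q[:,0]>-.2)
print("pull x",m.sum(),np.percentile(q[m,0],[2,10,50]))
E
```

```text
[-0.76294616  0.65326785  1.93037041  0.59552061  1.00386475 -1.0169293 ]
[-0.57608208  0.61573276  2.02629286  0.72962278  0.90006002 -0.96971203]
tilt 16.77 [-0.2115  0.0579  0.1013] [ 0.2 -0.7  0.1]
down 17.38 [-0.1914  0.0568  0.037 ] [-0.8 -0.4  1. ]
True
pushed 18.77 [-0.1151  0.0568  0.0362] [-3.6 -6.8  2.2]
 20.43 [-0.1911  0.0575  0.3312] [-0.6  0.7  0.5]
pull x 186 [-0.10929652 -0.10818688 -0.10012631]
```

```bash
python3 - <<'E'
from b import *
from h import *
import cv2
o=ori(0);y=0.0
def tip(a,dx=0,r=.15):
    p=lidpt(a,r);return TCP((p[0]+.011+dx,y,p[1]))
s=tip(1.35,.02)
arm.move_to(s+[0,0,.12],o)
arm.move_straight(s,speed=.2,max_force=8);st("behind")
F=[]
for a in np.linspace(1.3,.06,14):
    r=arm.move_straight(tip(a),speed=.09,max_force=25);F.append((round(a,2),np.linalg.norm(arm.read_wrist_force()).round(1)))
    if r:print("stop at",a);break
st("arc");print(F)
e=TCP((lidpt(0)[0]+.011,y,.092))
if not r: print(arm.move_straight(e,speed=.02,max_force=14));st("press")
p=arm.read_ee_pos();arm.move_straight(p+[0,0,.15],speed=.25);st()
n=arm.read_camera("side");q=(pts(n).reshape(-1,3)-C)@Rb
m=(abs(q[:,1]-.07)<.04)&(abs(q[:,0]+.0)<.07)&(q[:,2]<.2);print("lid z",m.sum(),np.percentile(q[m,2],[5,50,95]))
cv2.imwrite("pics/lid.png",cv2.convertScaleAbs(cv2.resize(n["img"][170:290,250:390,::-1],None,fx=5,fy=5,interpolation=cv2.INTER_CUBIC),alpha=1.5))
E
```

```text
behind 22.38 [ 0.0905 -0.0007  0.2446] [-0.5  0.1  0.3]
arc 26.85 [-5.320e-02  1.000e-04  1.125e-01] [ 0.6  0.5 -0.4]
[(np.float64(1.3), np.float64(0.7)), (np.float64(1.2), np.float64(0.5)), (np.float64(1.11), np.float64(0.8)), (np.float64(1.01), np.float64(0.4)), (np.float64(0.92), np.float64(0.8)), (np.float64(0.82), np.float64(0.6)), (np.float64(0.73), np.float64(0.5)), (np.float64(0.63), np.float64(0.7)), (np.float64(0.54), np.float64(0.7)), (np.float64(0.44), np.float64(0.9)), (np.float64(0.35), np.float64(1.6)), (np.float64(0.25), np.float64(0.3)), (np.float64(0.16), np.float64(0.8)), (np.float64(0.06), np.float64(0.8))]
True
press 27.42 [-0.0537 -0.0003  0.1033] [-2.9  0.8 10.8]
 28.17 [-0.0537  0.0003  0.2518] [ 0.7 -0.6 -0. ]
lid z 1206 [0.09638717 0.09962602 0.10269436]
```

View pics/lid.png

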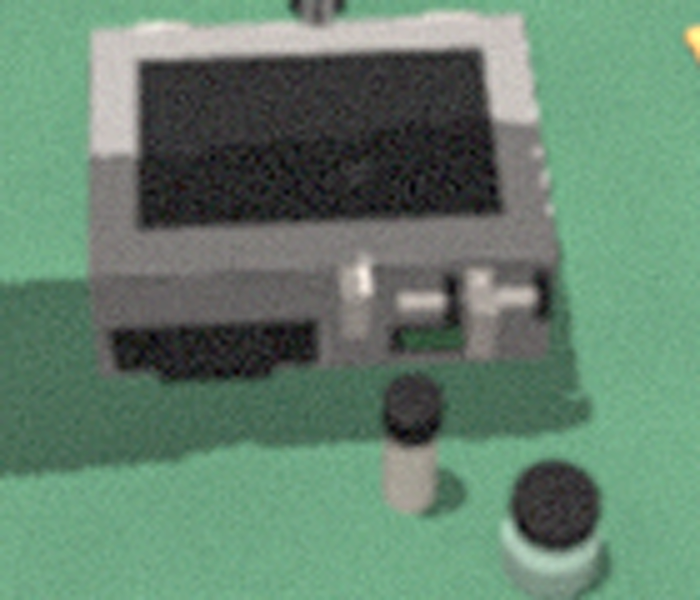

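The picture shows the lid level and shut with its catch at (357,290), the drawer front flush at (215,345), and the bolt tab at (480,305), still to the right. Now the bolt.

```bash
python3 - <<'E'
from b import *
from h import *
import cv2
o=ori(0);x=-.113
arm.move_to(TCP((x,-.13,.25)),o)
arm.move_straight(TCP((x,-.13,.086)),speed=.15,max_force=8);st("beside")
print(arm.move_straight(TCP((x,-.03,.086)),speed=.04,max_force=14));st("pushed")
arm.move_straight(TCP((x,-.09,.086)),speed=.15)
arm.move_straight(TCP((x,-.12,.25)),speed=.25)
arm.move_to(TCP((.0,.12,.40)),o);st()
n=arm.read_camera("side");t=arm.read_camera("top");q=(pts(t).reshape(-1,3)-C)@Rb
m=(q[:,0]<-.10)&(q[:,0]>-.125)&(q[:,2]>.095)&(q[:,2]<.11)&(abs(q[:,1])<.12);print("tab/catch y",np.sort(q[m,1]).round(3)[::3])
cv2.imwrite("pics/end.png",cv2.convertScaleAbs(cv2.resize(n["img"][170:290,250:390,::-1],None,fx=5,fy=5,interpolation=cv2.INTER_CUBIC),alpha=1.5))
E
```

```text
beside 30.08 [-0.113  -0.1305  0.09  ] [0.2 0.6 0.7]
True
pushed 31.65 [-0.1131 -0.0653  0.0894] [ 7.3 -1.  -1.8]
 33.95 [-2.000e-04  1.195e-01  4.023e-01] [-0.7 -0.3 -0.8]
tab/catch y [-0.053 -0.051 -0.05  -0.048 -0.046 -0.045 -0.044 -0.042 -0.041 -0.041
 -0.039 -0.039 -0.02  -0.014]
```

View pics/end.png

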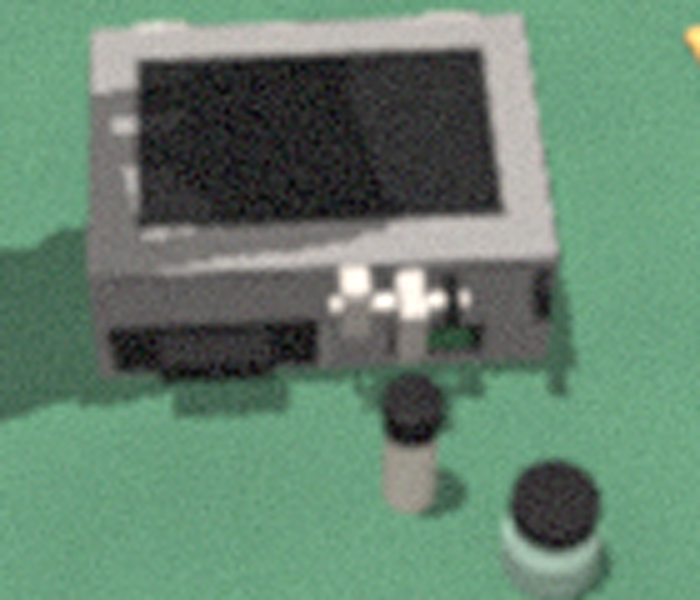

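The bolt tip now shows beyond the catch at (338,303), and the tab moved about 35 mm. There's time for one firmer push to confirm it is at its stop, then I'll hand in.

```bash
python3 - <<'E'
from b import *
o=ori(0);x=-.113
arm.move_to(TCP((x,-.12,.25)),o)
arm.move_straight(TCP((x,-.09,.086)),speed=.2,max_force=8);st("beside")
print(arm.move_straight(TCP((x,-.03,.086)),speed=.04,max_force=22));st("pushed")
arm.move_straight(TCP((x,-.09,.086)),speed=.15)
arm.move_straight(TCP((x,-.12,.25)),speed=.25);st()
if arm.read_time_s()<50: print(arm.sign_off())
E
```

```text
beside 36.2 [-0.1129 -0.0908  0.0903] [0.3 0.9 0.2]
True
pushed 37.02 [-0.1131 -0.0653  0.0897] [ 6.8 -1.5 -2.1]
 38.16 [-0.113  -0.1189  0.2514] [-0.  -0.1  0. ]
the job is handed in; nothing more can be done
None
```

The drawer is home, the lid is shut, and the bolt was then pushed across to its stop through the catch, where a firmer second push moved it no further. The job was handed in at about 38 s, and the one miss was a first drawer push that passed over the pull because the fingertips sit 22 mm higher than `arm.nose_length` gives.

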